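# Tip the puzzle dowel out of its tube and lay it on the rest

## Robot

A 6-joint arm with a two-finger parallel gripper is mounted at the origin on the work surface. World frame = base frame: x ahead of the robot, y to its left, z up, the work surface at z = 0. Lengths are in m, angles in rad, forces in N, time in s.
With the tool pointing down it reaches from about 0.35 to 0.975 m from the base axis. Payload 7.1 kg.
Tool frame: the origin (TCP) lies midway between the tips of the shut fingers; the grasp point (between the pads) lies 19 mm behind it; z points along the fingers, y is the line along which they close (so a half turn about z gives the same grasp; the last joint's range is limited). The gripper opens to 88 mm and grips with 3 to 60 N. Pads are 20 mm wide; open, the fingers measure 115 mm over their backs; the gripper's body (75 mm by 178 mm) begins 61 mm behind the grasp point.
Start: joints at [1.189, 0.423, 1.63, -0, 1.089, -0.019], TCP at [0.222, 0.584, 0.223] pointing down, gripper open.
Joint ranges: [-3, 3], [-0.9, 2.11], [0.09, 2.58], [-1.31, 4.45], [0.11, 2.69], [-2.54, 2.54]. Speed limits (rad/s): [2.39, 2.39, 3.01, 3.14, 3.14, 3.14].

## Interface

Orientations are given as a rotation vector (axis times angle).
In Python, from station import bot, camera gives the robot as it stands.
- The arm moves only by the tool arm_command, never from a script. Its argument "increments" is a list of rows, each a list of 2 entries, a list of its own where there are three numbers: the shift along the world's x, y, z in units of 30 mm (1.0 is 30 mm), then the turn, a rotation vector about the world's x, y, z in rad. A call has 1 to 12 rows; each row is the pose to reach, as a shift and turn from the pose commanded when the call began; what a row does not reach only later rows make up. A row lasts 1/12 s, in which the tool goes at most 41.7 mm and 7.16 degrees, less where a joint would pass 70% of its speed; a pose out of reach is approached as far as the arm can. A call with a gripper value outside its range is refused whole. "hand" is the closure, from 0 (fully open) to 1 (shut), set as the call begins (left out, the last holds). The fingers move at their own pace and stop on an object; "newtons" is the grip in N (left out, the last holds). Time passes only in rows, so rows that repeat a pose let the fingers close. It gives the time, the measured TCP pose, the force, the opening and the grip force at its end, in the units of the state.
- bot.state(): the state, without advancing time (a new reading comes with each control period).
- camera(name): name is "side" or "top"; returns a dict with "pixels" (420x560x3 uint8, blue, green, red), "z_map" (420x560 float32, m along the optical axis (not along the pixel's ray), 0 where there is no reading), "mtx" (3x3 intrinsics, pixels), "rvec" (rotation vector, rad) and "tvec" (3), from world to camera coordinates, as OpenCV has them. Camera axes: x right, y down, z forward; pixel columns grow to the right and rows downward; lengths in m; the calibration is good to about 2 mm. A picture is of the moment at which its call begins.
- bot.finish_job(): hands the job in; it is judged then, once.
The state is a dict: "clock": time; "qpos": joint angles; "dq": joint speeds; "tau": joint torques, N m; "position": TCP position; "tool_rot": TCP orientation; "contact_force": force on the tool from outside, world axes, zero at the start; "ft_torque": the same for the moment, N m; "width": finger opening in m; "grasp_force": force on a finger pad.
Only numpy, scipy, OpenCV 4.12 (cv2) and the standard library are available. Lean on these libraries where they do the work, as an engineer would, in place of code of your own. Each camera call takes 0.05 s, during which the arm holds its last target. There are 200 camera calls.

## Task

The last dowel of the puzzle lies hidden at the closed end of the pivoting tube on the clamped rail. Push the tube mouth-down as far as it goes so that the dowel slides out along the tongue by itself, draw it clear by its exposed end, lower it level into the two notches of the wooden rest with its middle midway between them and let go; only then push the tube back mouth-up to its stop. Leave the saucer, the magnifier and the stack of tin lids where they are.

Things in the scene. Friction and masses are not known exactly. Their poses are not given: they have to be found in the camera images.
- rail: Pine rail clamped to the table's far edge, fixed. Origin on the table below the tube's pivot; y along the rail to the tube's mouth side. Rail 45 wide, 30 high, from y -210 to +60 mm; clamp at y -165, top at 45 mm. Two plywood cheeks (x 27 to 35 mm either side, 50 mm wide in y, 210 mm high) carry the pivot, 200 mm above the table.
- tube (a joint): Tilt of the aluminium tube about its pivot, rad. Grows as the mouth goes down: -0.04 is the mouth-up stop (it starts near 0, mouth 0.21 above level), 0.21 is level, 0.81 is the mouth-down stop (0.60 below level). Stays at any angle where it is left; about 2 N on top of the tube, 80 mm from the pivot, moves it.
- tube_pivot (a point): Pivot, on the tube's axis at mid-length; the frame tilts with the tube: y along it to the mouth, z out of its top, x along the pin. Tube 190 mm long (closed at y -95, mouth at y +95), outside diameter 40, bore 34 mm, slippery, so the dowel slides freely when it is tipped fully.
- tube_lip (a point): Top of the lip at the end of the tongue, frame as tube_pivot, at its y 175, z -9 mm. The steel tongue (10 mm wide, 4 thick, top at z -17) runs on from under the mouth; the 4 mm thick lip rises 8 mm above it and stops the dowel with 78 mm outside the mouth, its axis near z -9. To take the dowel out, lift it 12 mm square off the tongue (the bore has 18 mm play), then draw along y.
- dowel_center (a point): Centre of the loose plain wooden dowel, 16 mm diameter, 160 mm long, about 25 g, the long axis is y. At first hidden in the tube at its closed end.
- rest_mid (a point): Where the dowel's centre lies once laid in the wooden rest, 51 mm above the table; y along the laid dowel (either way round), z up. Rest fixed to the table: base 100 (x) x 76 (y) x 10 mm, two V-notched supports 8 mm thick, 30 mm either side of the middle in y; each V 90 degrees, bottom 40, top 61 mm above the table, 51 mm wide.
- saucer: White porcelain saucer, 140 mm across, 20 mm high, loose; origin at the centre of its underside. To be left alone.
- magnifier: Brass pocket magnifier lying flat, round 68 mm head, 10 mm thick, handle out to 103 mm along its -x; origin under the centre of the head. To be left alone.
- lids: Stack of three round tin lids, 87 mm across, 32 mm high in all; origin at the centre of the underside. To be left alone.
There are look-alikes about, which are no part of the job. There is more than one size of the part that bears rest_mid; the job needs the middle-sized.

How it is judged:
By the outcome, as a careful person would: the job done as asked, in the order asked, and still so for the second after the job is handed in, with the robot touching nothing.
It also fails if it takes over 64 s, if anything falls off the work surface, if the arm or the gripper's body presses on something with over 40 N, if the wrist force passes 120 N, or if a joint passes its speed limit or range.

## Working session

There is one attempt and no reset: what is moved stays moved. The work goes in short steps, Python scripts to look and compute and a tool call to move; the robot and the scene stay as the last step left them, time stands still between calls to the robot, and variables do not carry over. Pictures are saved under pics/ and viewed, at most 10 in all, crops included, and the job is handed in when it is done.

Besides the shell and the picture viewer there is one more tool, called after "Call:" as name([rows], argument=value, ...), one row to a line, values as JSON. arm_command: Moves the arm, as the interface text tells. Its arguments: {"type":"object","properties":{"increments":{"type":"array","items":{"type":"array"}},"hand":{"type":"number"},"newtons":{"type":"number"}},"required":["increments"]}

```bash
mkdir -p pics; ls
cat > h.py <<'E'
import numpy as np, cv2
from station import bot, camera
def snap(name,f):
    c=camera(name); cv2.imwrite(f'pics/{f}.png',c['pixels']); np.savez(f'pics/{f}.npz',**c); return c
def load(f): return dict(np.load(f'pics/{f}.npz'))
def world(c,u,v,z=None):
    R=cv2.Rodrigues(c['rvec'])[0]; t=c['tvec'].ravel()
    d=np.linalg.inv(c['mtx'])@np.array([u,v,1.])
    o=-R.T@t; w=R.T@d
    if z is None: return o+w*float(c['z_map'][int(v),int(u)])
    return o+w*(z-o[2])/w[2]
def cloud(c):
    h,w=c['z_map'].shape; u,v=np.meshgrid(np.arange(w),np.arange(h))
    d=np.stack([u,v,np.ones_like(u)],-1)@np.linalg.inv(c['mtx']).T*c['z_map'][...,None]
    R=cv2.Rodrigues(c['rvec'])[0]; return (d-c['tvec'].ravel())@R
def proj(c,p): return cv2.projectPoints(np.array(p,float).reshape(-1,3),c['rvec'],c['tvec'],c['mtx'],None)[0].reshape(-1,2)
E
python3 -c "
from h import *
a=snap('top','t0');b=snap('side','s0')
cv2.imwrite('pics/t0b.png',cv2.resize(a['pixels'],(800,600)));cv2.imwrite('pics/s0b.png',cv2.resize(b['pixels'],(800,600)))
print(bot.state())"
```

```text
pics
{'clock': 0.1, 'qpos': array([ 1.18896986e+00,  4.23735592e-01,  1.63060171e+00, -1.23230287e-06,
        1.08862910e+00, -1.89961053e-02]), 'dq': array([-0.00118415, -0.00256406, -0.00385762,  0.00023646,  0.00016853,
        0.00038176]), 'tau': array([ 1.03785904e-03, -5.45617926e+01, -2.74325538e+01,  6.46189204e-02,
        1.87482673e-02,  1.22146952e-05]), 'position': array([0.22161158, 0.58385041, 0.2220021 ]), 'tool_rot': array([-5.66761364e-01, -3.08976860e+00,  2.11485507e-03]), 'contact_force': array([-1.41391189, -0.10182545, -0.05547811]), 'ft_torque': array([0.0332283 , 0.00722491, 0.04383915]), 'grasp_force': 0.0, 'width': 0.08756775235724731}
```

View pics/t0b.png

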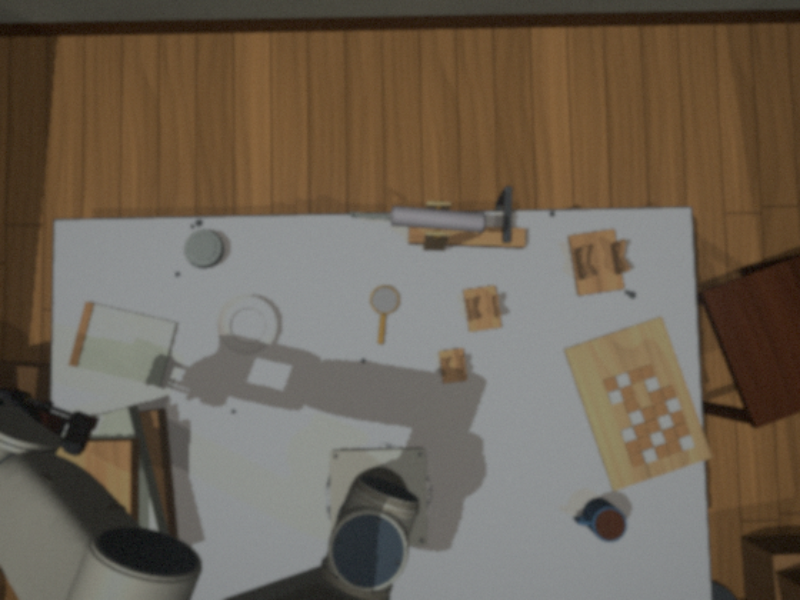

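View pics/s0b.png

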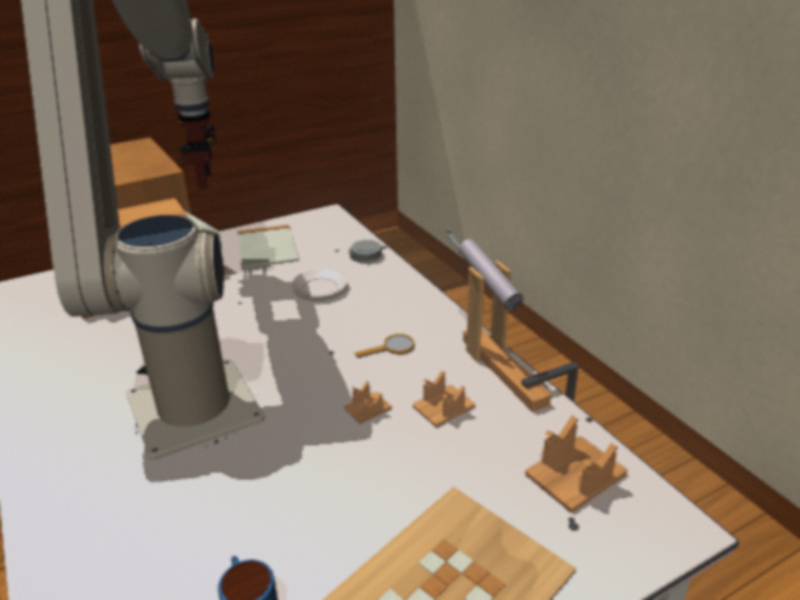

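The top view (800 px) shows the tube at about (440,218) with its mouth and tongue to the left (+y). The middle-sized rest is at (483,308), with the small one at (453,365) and the large one at (598,262). The magnifier is at (385,300), the saucer at (249,325) and the lids at (204,248). The side view shows the same layout.

```bash
python3 -c "
from h import *
a=load('t0');b=load('s0')
A=cloud(a)
def box(l,t,r,bm,z0,z1,C=A):
    s=0.7; P=C[int(t*s):int(bm*s),int(l*s):int(r*s)].reshape(-1,3); return P[(P[:,2]>z0)&(P[:,2]<z1)]
def rect(n,P):
    if len(P)<4: print(n,len(P));return
    c,wh,an=cv2.minAreaRect(P[:,:2].astype(np.float32)*1000); print(n,len(P),np.round(c),np.round(wh),round(an,1),'zmax',P[:,2].max().round(4))
for n,bx in dict(rest=(455,280,515,340),big=(560,220,640,300),small=(435,340,475,390)).items():
    rect(n+' base',box(*bx,.006,.014)); rect(n+' top',box(*bx,.025,.1))
rect('rail',box(395,195,540,260,.026,.034))
rect('cheek',box(415,195,460,260,.204,.216))
rect('tube',box(395,195,485,235,.19,.3))
rect('mag',box(360,275,410,350,.006,.03));rect('sauc',box(210,285,290,360,.012,.03));rect('lids',box(180,220,235,275,.025,.04))
# side cloud crops in top-frame box
B=cloud(b).reshape(-1,3)
for n,(x0,x1,y0,y1,z0,z1) in dict(tongue=(.6,.95,.0,.3,.2,.35),).items():
    P=B[(B[:,0]>x0)&(B[:,0]<x1)&(B[:,1]>y0-.4)&(B[:,1]<y1)&(B[:,2]>z0)&(B[:,2]<z1)]; print(n,len(P),P.min(0),P.max(0))
    for y in np.arange(-.3,.2,.02):
        Q=P[abs(P[:,1]-y)<.01]
        if len(Q): print(round(y,2),len(Q),Q.min(0).round(3),Q.max(0).round(3))
for n,(u,v) in dict(l=(392,218),r=(484,220),tipl=(355,215)).items(): print(n,world(a,u*.7,v*.7))
im=[]
for c,(l,t,w,h) in ((a,(240,130,140,145)),(b,(260,150,180,160))):
    im.append(cv2.resize(c['pixels'][t:t+h,l:l+w],(400,500),interpolation=cv2.INTER_CUBIC))
cv2.imwrite('pics/z0.png',np.hstack(im))
"
```

```text
rest base 414 [ 419. -240.] [113. 110.] 0.4 zmax 0.0138
rest top 108 [ 423. -250.] [50. 69.] 7.0 zmax 0.0661
big base 743 [ 532. -528.] [158. 156.] 13.3 zmax 0.014
big top 373 [ 525. -518.] [ 71. 100.] 7.4 zmax 0.0917
small base 180 [ 285. -184.] [93. 66.] 4.3 zmax 0.0139
small top 49 [ 292. -179.] [35. 51.] 7.1 zmax 0.0474
rail 542 [ 601. -217.] [270.  80.] 89.8 zmax 0.034
cheek 305 [ 596. -141.] [89. 75.] 79.3 zmax 0.2159
tube 959 [ 601. -144.] [ 68. 181.] 0.4 zmax 0.2373
mag 229 [425. -22.] [163. 105.] 3.8 zmax 0.0158
sauc 464 [395. 294.] [135. 138.] 87.8 zmax 0.0242
lids 452 [575. 387.] [82. 80.] 43.7 zmax 0.0378
tongue 209 [ 0.60001309 -0.22679847  0.20011338] [0.63805168 0.03529596 0.23856676]
-0.22 6 [ 0.6   -0.227  0.2  ] [ 0.604 -0.212  0.207]
-0.2 9 [ 0.6   -0.207  0.202] [ 0.61  -0.19   0.208]
-0.18 12 [ 0.6   -0.19   0.204] [ 0.624 -0.17   0.213]
-0.16 33 [ 0.601 -0.17   0.2  ] [ 0.632 -0.152  0.217]
-0.14 35 [ 0.6   -0.15   0.201] [ 0.638 -0.131  0.221]
-0.12 22 [ 0.601 -0.13   0.203] [ 0.632 -0.112  0.224]
-0.1 17 [ 0.6   -0.109  0.223] [ 0.612 -0.092  0.231]
-0.08 16 [ 0.6   -0.09   0.225] [ 0.617 -0.071  0.234]
-0.06 14 [ 0.6   -0.067  0.229] [ 0.616 -0.056  0.239]
-0.04 1 [ 0.612 -0.049  0.233] [ 0.612 -0.049  0.233]
-0.02 8 [ 0.601 -0.023  0.203] [ 0.608 -0.01   0.211]
0.0 13 [ 0.601 -0.006  0.204] [0.611 0.01  0.213]
0.02 13 [0.602 0.011 0.21 ] [0.612 0.03  0.221]
0.04 10 [0.602 0.031 0.212] [0.615 0.035 0.223]
l [ 0.601503   -0.04839419  0.19726132]
r [ 0.59255746 -0.23531354  0.20200783]
tipl [0.60697245 0.02601112 0.20838007]
```

View pics/z0.png

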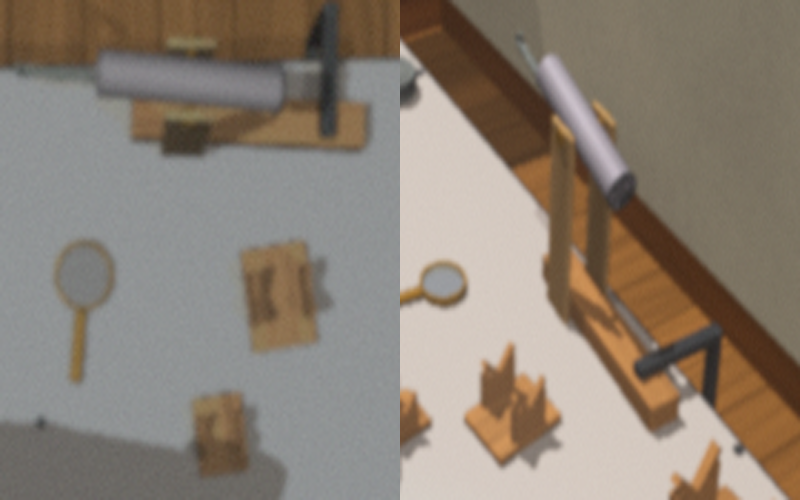

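Enlarged crops: the rest's base corners are at crop (240,252), (302,240), (320,340) and (252,352). The tube's axis runs from about (98,73) to (282,88). The rail's near edge runs (132,140) to (366,150).

```bash
python3 -c "
from h import *
a=load('t0');b=load('s0')
f=lambda x,y:(240+x/2.857,130+y/3.448)
P=np.array([world(a,*f(*p),.01) for p in ((240,252),(302,240),(320,340),(252,352))]);print('rest corners',P.round(4),P.mean(0)); 
for i in range(4):
  d=P[(i+1)%4]-P[i]; print(np.hypot(*d[:2]).round(4),np.degrees(np.arctan2(d[1],d[0])).round(1))
e=[world(a,*f(*p),.03) for p in ((132,140),(366,150))];print('rail edge',e)
# end of rail right side
print('rail end top corner',world(a,*f(366,103),.03))
A=cloud(a);t=[]
R=A[140:165,265:345].reshape(-1,3);R=R[(R[:,2]>.185)&(R[:,2]<.26)&(abs(R[:,0]-.6)<.03)&~((abs(R[:,1]+.142)<.035))]
m=R.mean(0);v=np.linalg.svd(R-m)[2][0];v*=np.sign(v[1]);print('tube top pca',m,v,np.arctan2(-v[0],v[1]))
B=cloud(b).reshape(-1,3);Q=B[(B[:,2]>.13)&(B[:,2]<.27)&(abs(B[:,0]-.595)<.026)&(B[:,1]>-.25)&(B[:,1]<-.06)];m=Q.mean(0);v=np.linalg.svd(Q-m)[2][0];v*=np.sign(v[1]);print('side tube',len(Q),m,v)
# tube axis by pixel
for x,y in((98,73),(282,88)): print(world(a,*f(x,y)))
# refined rest supports heights
C=A[190:245,315:365].reshape(-1,3);S=C[C[:,2]>.03]
ang=np.linspace(-.4,.4,81)
best=[]
from collections import Counter
for g in ang:
  yy=-np.sin(g)*S[:,0]+np.cos(g)*S[:,1]; h=np.histogram(yy,40)[0]; best.append((h**2).sum())
g=ang[np.argmax(best)];print('support yaw',g)
"
```

```text
rest corners [[ 0.4666 -0.2052  0.01  ]
 [ 0.4766 -0.2774  0.01  ]
 [ 0.3802 -0.2952  0.01  ]
 [ 0.3705 -0.2164  0.01  ]] [ 0.42348449 -0.24853241  0.01      ]
0.0729 -82.1
0.098 -169.5
0.0794 97.1
0.0967 6.6
rail edge [array([ 0.57438214, -0.0824498 ,  0.03      ]), array([ 0.55914265, -0.35079723,  0.03      ])]
rail end top corner [ 0.6042859  -0.35234616  0.03      ]
tube top pca [ 0.59458348 -0.13648529  0.21228155] [0.06189165 0.98943396 0.1311101 ] -0.06247118919072304
side tube 765 [ 0.58888391 -0.16263792  0.20584946] [0.03333523 0.97320636 0.22750415]
[ 0.60580434 -0.04818236  0.1968267 ]
[ 0.58856609 -0.23520874  0.19953941]
support yaw 0.06
```

Call:
arm_command([
  [[2,-3,2.6],[0,0,-0.12]],
  [[12.5,-22,2.6],[0,0,-1.26]],
  [[12.5,-22,2.6],[0,0,-1.26]],
  [[12.5,-22,2.6],[0,0,-1.26]],
  [[12.5,-22,2.6],[0,0,-1.26]],
  [[12.5,-22,2.6],[0,0,-1.26]],
  [[12.5,-22,2.6],[0,0,-1.26]],
  [[12.5,-22,2.6],[0,0,-1.26]],
  [[12.5,-22,2.6],[0,0,-1.26]],
  [[12.5,-22,2.6],[0,0,-1.26]],
  [[12.5,-22,2.6],[0,0,-1.26]],
  [[12.5,-22,2.6],[0,0,-1.26]],
], hand=1, newtons=20)

```text
clock: 1.1
position: [0.4654, 0.156, 0.2809]
tool_rot: [-2.28, -2.161, 0.0]
contact_force: [1.1, 0.4, 0.3]
width: 0.0112
grasp_force: 0.0
```

Call:
arm_command([
  [[4.4,-7.7,0.3],[0,0,0]],
  [[4.4,-7.7,0.3],[0,0,0]],
  [[4.4,-7.7,0.3],[0,0,0]],
  [[4.4,-7.7,0.3],[0,0,0]],
  [[4.4,-7.7,0.3],[0,0,0]],
  [[4.4,-7.7,0.3],[0,0,0]],
  [[4.4,-7.7,0.3],[0,0,0]],
  [[4.4,-7.7,0.3],[0,0,0]],
  [[4.4,-7.7,0.3],[0,0,0]],
  [[4.4,-7.7,0.3],[0,0,0]],
])

```text
clock: 1.93
position: [0.5961, -0.0719, 0.2893]
tool_rot: [-2.277, -2.162, 0.001]
contact_force: [-0.4, 0.3, -0.7]
width: 0.0005
grasp_force: 0.0
```

Call:
arm_command([
  [[0.05,-0.1,-0.6],[0,0,0]],
  [[0.05,-0.1,-1.2],[0,0,0]],
  [[0.05,-0.1,-1.5],[0,0,0]],
  [[0.05,-0.1,-1.7],[0,0,0]],
  [[0.05,-0.1,-1.9],[0,0,0]],
  [[0.05,-0.1,-2.1],[0,0,0]],
  [[0.05,-0.1,-2.3],[0,0,0]],
  [[0.05,-0.1,-2.5],[0,0,0]],
  [[0.05,-0.1,-2.7],[0,0,0]],
  [[0.05,-0.1,-2.9],[0,0,0]],
  [[0.05,-0.1,-3.0],[0,0,0]],
  [[0.05,-0.1,-3.0],[0,0,0]],
])

```text
clock: 2.93
position: [0.5984, -0.076, 0.1991]
tool_rot: [-2.278, -2.163, 0.001]
contact_force: [-0.1, 1.3, 1.0]
width: 0.0001
grasp_force: 0.7
```

Call:
arm_command([
  [[0,0,-0.1],[0,0,0]],
  [[0,0,-0.2],[0,0,0]],
  [[0,0,-0.3],[0,0,0]],
  [[0,0,-0.3],[0,0,0]],
])

```text
clock: 3.27
position: [0.5983, -0.0762, 0.1902]
tool_rot: [-2.278, -2.163, 0.001]
contact_force: [1.2, 0.4, 0.1]
width: 0.0006
grasp_force: 0.6
```

Call:
arm_command([
  [[0,0,-0.1],[0,0,0]],
  [[0,0,-0.2],[0,0,0]],
  [[0,0,-0.3],[0,0,0]],
  [[0,0,-0.3],[0,0,0]],
])

```text
clock: 3.6
position: [0.6005, -0.075, 0.1846]
tool_rot: [2.277, 2.161, 0.007]
contact_force: [-0.9, 7.7, 18.6]
width: 0.0003
grasp_force: 11.4
```

```bash
python3 -c "
from h import *
a=snap('top','t1');b=snap('side','s1')
im=[cv2.resize(c['pixels'][t:t+h,l:l+w],(400,500),interpolation=cv2.INTER_CUBIC) for c,(l,t,w,h) in ((a,(240,130,140,145)),(b,(260,130,180,180)))]
cv2.imwrite('pics/z1.png',np.hstack(im))
"
```

```text
(no output)
```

View pics/z1.png

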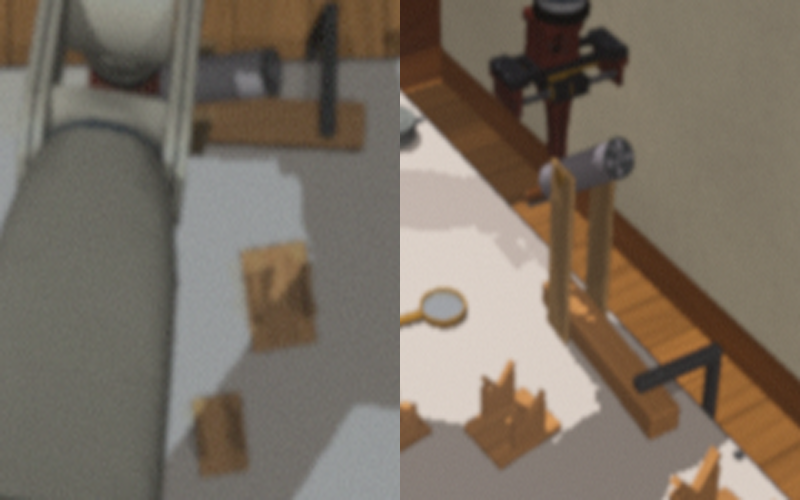

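The stop is reached (18 N), and the dowel end shows below the mouth at about (530,198) in the side crop. I'm retreating upward, then going to a tilted approach pose.

Call:
arm_command([
  [[0,0,1.3],[0,0,0]],
  [[0,0,2.6],[0,0,0]],
  [[0.1,1.3,2.6],[-0.1,0.006,0]],
  [[0.1,2.6,2.6],[-0.2,0.012,0]],
  [[0.2,3.7,2.0],[-0.3,0.017,0]],
  [[0.2,3.7,1.2],[-0.4,0.023,0]],
  [[0.2,3.7,0.33],[-0.5,0.029,0]],
  [[0.2,3.7,0.33],[-0.6,0.035,0]],
  [[0.2,3.7,0.33],[-0.6,0.035,0]],
  [[0.2,3.7,0.33],[-0.6,0.035,0]],
  [[0.2,3.7,0.33],[-0.6,0.035,0]],
], hand=0)

```text
clock: 4.62
position: [0.6049, 0.0349, 0.1922]
tool_rot: [1.936, 1.837, -0.6]
contact_force: [-0.0, -0.5, 0.2]
width: 0.0701
grasp_force: 0.0
```

```bash
python3 -c "
from h import *
from scipy.spatial.transform import Rotation as Ro
s=bot.state();print(s['position'],Ro.from_rotvec(s['tool_rot']).as_matrix().round(3),s['contact_force'],s['qpos'].round(2),s['width'])
a=snap('top','t2');b=snap('side','s2')
# predicted dowel ends/axis marks
y=np.array([.058,.998,0]);p0=np.array([.5945,-.141,.2]);c,sn=np.cos(.6),np.sin(.6)
ty=y*c+np.array([0,0,-sn]);tz=y*sn+np.array([0,0,c])
M=[p0+ty*t-.009*tz+.008*tz for t in (.097,.173)]+[p0+ty*-.095+tz*.02,p0+ty*.095+tz*.02]
print(np.round(M,3),proj(a,M).round(1),proj(b,M).round(1))
im=[cv2.resize(c['pixels'][t:t+h,l:l+w],(400,500),interpolation=cv2.INTER_CUBIC) for c,(l,t,w,h) in ((a,(240,130,100,125)),(b,(290,120,100,125)))]
cv2.imwrite('pics/z2.png',np.hstack(im))
"
```

```text
[0.60491303 0.0348653  0.19223415] [[ 0.042  0.999 -0.032]
 [ 0.825 -0.053 -0.562]
 [-0.563 -0.003 -0.826]] [-0.0023545  -0.51390972  0.17295109] [ 0.31  0.56  1.63 -0.59  1.26  0.63] 0.07011420366045981
[[ 0.599 -0.062  0.144]
 [ 0.603  0.001  0.101]
 [ 0.591 -0.208  0.27 ]
 [ 0.6   -0.051  0.163]] [[279.2 156.7]
 [259.3 158.6]
 [331.8 150.1]
 [275.7 155.4]] [[326.8 195.1]
 [316.5 197.9]
 [355.7 179.2]
 [325.4 188.5]]
```

View pics/z2.png

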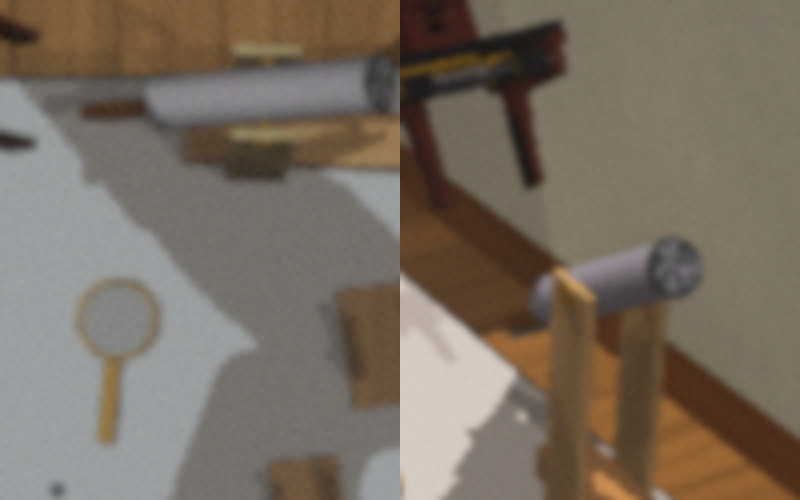

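The top crop shows the dowel end at (82,112), i.e. pixel (260.5,158). The prediction was (259,158.6), so the rail and tube pose holds. I'm descending to grasp.

Call:
arm_command([
  [[-0.04,-0.6,-0.9],[0,0,0]],
  [[-0.08,-1.2,-1.75],[0,0,0]],
  [[-0.1,-1.7,-2.5],[0,0,0]],
  [[-0.13,-2.0,-2.95],[0,0,0]],
  [[-0.14,-2.2,-3.2],[0,0,0]],
  [[-0.14,-2.27,-3.33],[0,0,0]],
  [[-0.14,-2.27,-3.33],[0,0,0]],
  [[-0.14,-2.27,-3.33],[0,0,0]],
], hand=0)

```text
clock: 5.38
position: [0.6012, -0.0331, 0.093]
tool_rot: [1.935, 1.835, -0.6]
contact_force: [-0.3, -0.2, -0.5]
width: 0.0877
grasp_force: 0.0
```

Call:
arm_command([
  [[0,0,0],[0,0,0]],
  [[0,0,0],[0,0,0]],
  [[0,0,0],[0,0,0]],
  [[0,0,0],[0,0,0]],
  [[0,0,0],[0,0,0]],
  [[0,0,0],[0,0,0]],
  [[0,0,0],[0,0,0]],
  [[0,0,0],[0,0,0]],
  [[0,0,0],[0,0,0]],
], hand=1, newtons=20)

```text
clock: 6.13
position: [0.6003, -0.0331, 0.0918]
tool_rot: [1.934, 1.836, -0.603]
contact_force: [-0.1, 0.0, -0.6]
width: 0.0315
grasp_force: 0.0
```

Call:
arm_command([
  [[0,0,0],[0,0,0]],
  [[0,0,0],[0,0,0]],
  [[0,0,0],[0,0,0]],
  [[0,0,0],[0,0,0]],
  [[0,0,0],[0,0,0]],
  [[0,0,0],[0,0,0]],
])

```text
clock: 6.63
position: [0.6019, -0.0328, 0.0922]
tool_rot: [1.933, 1.836, -0.599]
contact_force: [6.1, 0.3, -0.4]
width: 0.0155
grasp_force: 19.9
```

Call:
arm_command([
  [[0.05,0,0],[0,0,0]],
  [[0.06,0.06,0.09],[0,0,0]],
  [[0.07,0.12,0.18],[0,0,0]],
  [[0.08,0.18,0.27],[0,0,0]],
  [[0.08,0.25,0.37],[0,0,0]],
  [[0.08,0.25,0.37],[0,0,0]],
  [[0.08,0.25,0.37],[0,0,0]],
])

```text
clock: 7.22
position: [0.6025, -0.0254, 0.1032]
tool_rot: [1.934, 1.836, -0.603]
contact_force: [0.7, -0.2, 0.6]
width: 0.0155
grasp_force: 19.9
```

Call:
arm_command([
  [[0.02,0.28,-0.19],[0,0,0]],
  [[0.03,0.55,-0.38],[0,0,0]],
  [[0.05,0.83,-0.56],[0,0,0]],
  [[0.06,1.1,-0.75],[0,0,0]],
  [[0.08,1.38,-0.94],[0,0,0]],
  [[0.1,1.65,-1.13],[0,0,0]],
  [[0.11,1.93,-1.32],[0,0,0]],
  [[0.13,2.2,-1.5],[0,0,0]],
  [[0.14,2.48,-1.69],[0,0,0]],
  [[0.16,2.75,-1.88],[0,0,0]],
  [[0.16,2.75,-1.88],[0,0,0]],
])

```text
clock: 8.13
position: [0.6073, 0.0585, 0.0453]
tool_rot: [1.933, 1.838, -0.603]
contact_force: [0.0, 0.1, -0.7]
width: 0.0155
grasp_force: 19.9
```

Call:
arm_command([
  [[0.03,0.4,0.6],[0,0,0]],
  [[0.05,0.8,1.2],[0,0,0]],
  [[0.07,1.3,2.0],[0,0,0]],
  [[0.1,1.9,2.8],[0,0,0]],
  [[0.1,2.3,3.5],[0,0,0]],
  [[0.1,2.5,4.2],[0.1,-0.006,0]],
  [[0.1,2.5,5.0],[0.2,-0.012,0]],
  [[0.1,2.5,5.0],[0.3,-0.017,0]],
  [[0.1,2.5,5.0],[0.4,-0.023,0]],
  [[0.1,2.5,5.0],[0.5,-0.029,0]],
  [[0.1,2.5,5.0],[0.6,-0.035,0]],
  [[0.1,2.5,5.0],[0.6,-0.035,0]],
])

```text
clock: 9.13
position: [0.6105, 0.1292, 0.1975]
tool_rot: [-2.281, -2.158, -0.005]
contact_force: [0.4, -0.3, -0.3]
width: 0.0155
grasp_force: 19.9
```

```bash
python3 -c "
from h import *
from scipy.spatial.transform import Rotation as Ro
s=bot.state();print(s['position'],Ro.from_rotvec(s['tool_rot']).as_matrix().round(3),s['contact_force'],s['qpos'].round(2),s['width'])
a=snap('top','t3');b=snap('side','s3')
p=s['position']
pts=[p+np.array([0,0,.019])+d*np.array([.058,.998,0]) for d in (.023,0,-.057,-.137)]
print(proj(a,pts).round(1),proj(b,pts).round(1))
im=[cv2.resize(c['pixels'][t:t+h,l:l+w],(400,500),interpolation=cv2.INTER_CUBIC) for c,(l,t,w,h) in ((a,(215,120,160,200)),(b,(250,70,120,150)))]
cv2.imwrite('pics/z3.png',np.hstack(im))
"
```

```text
[0.61051217 0.12924789 0.19753299] [[ 0.056  0.998  0.001]
 [ 0.998 -0.056  0.004]
 [ 0.004  0.001 -1.   ]] [ 0.36656895 -0.30903554 -0.27528436] [0.19 0.45 1.65 0.   1.04 0.24] 0.015473924739144631
[[204.2 149.2]
 [212.2 149.4]
 [232.1 150.2]
 [260.  151.2]] [[295.2 147.9]
 [298.4 150.5]
 [306.5 157.1]
 [318.8 167.1]]
```

View pics/z3.png

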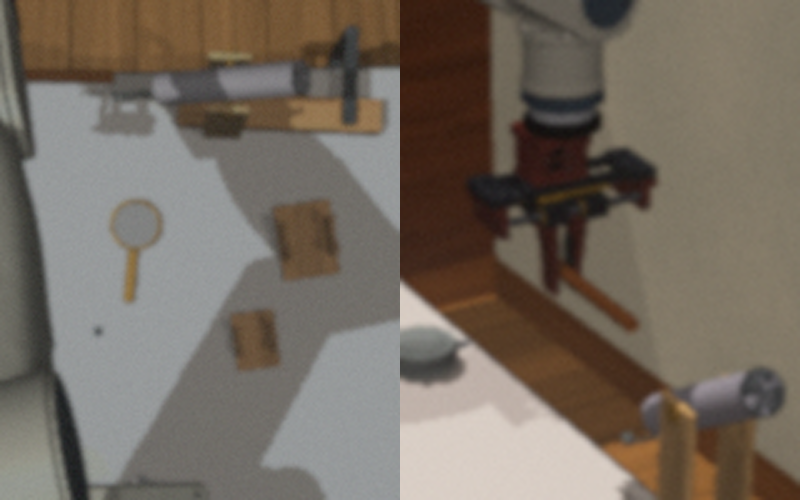

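The dowel is held level. Its free end is at pixel (319.9,167.5) in the side view, against a predicted (318.8,167.1). I'm refining the grip offset and the rest pose from depth.

```bash
python3 -c "
from h import *
from scipy.optimize import minimize
s=bot.state();p=s['position']
b=load('s3');B=cloud(b)
M=(abs(B[...,0]-.605)<.03)&(abs(B[...,2]-.2165)<.025)&(B[...,1]<p[1]-.02)&(B[...,1]>-.05)
Q=B[M];print('dowel pts',len(Q),Q.min(0),Q.max(0),'ymin-tcp',Q[:,1].min()-p[1]); m=Q.mean(0);v=np.linalg.svd(Q-m)[2][0];print(m,v*np.sign(v[1]))
# rest: pixels of wood colour near base in images t3, t0; fit footprint
f=lambda x,y:(215+x/2.5,120+y/2.5)
a=load('t3')
P=np.array([world(a,*f(*q),.01) for q in ((275,206),(329,200),(339,270),(285,279))]);print('rest ctr t3',P.mean(0),[np.round([np.hypot(*d[:2]),np.degrees(np.arctan2(d[1],d[0]))],3) for d in np.roll(P,-1,0)-P])
# colour segmentation top, all pics
for n in('t0','t3'):
  c=load(n);hsv=cv2.cvtColor(c['pixels'],cv2.COLOR_BGR2HSV);C=cloud(c)
  m=((hsv[...,1]>70)&(hsv[...,0]<25)).astype(np.uint8);m[:195]=0;m[245:]=0;m[:,:318]=0;m[:,358:]=0
  ct=max(cv2.findContours(m,0,2)[0],key=cv2.contourArea).reshape(-1,2);W=np.array([world(c,u,v,.012) for u,v in ct])[:,:2]*1000
  print(n,cv2.minAreaRect(W.astype(np.float32)),len(ct))
# supports from both clouds
C0=load('s0')
for n in('s0','t0','s3','t3'):
  C=cloud(load(n)).reshape(-1,3);S=C[(abs(C[:,0]-.4235)<.05)&(abs(C[:,1]+.2485)<.06)&(C[:,2]>.035)&(C[:,2]<.075)]
  g=.14;x=np.array([np.cos(g),np.sin(g)]);y=np.array([-x[1],x[0]]);d=S[:,:2]-[.4235,-.2485];print(n,len(S),np.round(1000*np.histogram(d@y,12)[1][::3]),np.histogram(d@y,12)[0],'x',(d@x).min().round(3),(d@x).max().round(3))
"
```

```text
dowel pts 127 [ 0.59341106 -0.01327424  0.20754179] [0.613969   0.10665005 0.22715841] ymin-tcp -0.1437992625090905
[0.60336211 0.04189887 0.21981159] [0.03229874 0.99945986 0.00606463]
rest ctr t3 [ 0.42460502 -0.24962587  0.01      ] [array([ 7.2000e-02, -8.4872e+01]), array([ 9.3000e-02, -1.7366e+02]), array([7.2000e-02, 9.8191e+01]), array([0.097, 6.199])]
t0 ((424.7386474609375, -249.38133239746094), (95.25305938720703, 75.8406982421875), 7.37761926651001) 32
t3 ((424.512451171875, -248.25347900390625), (97.0515365600586, 75.32916259765625), 6.86329460144043) 37
s0 205 [-38. -20.  -1.  17.  35.] [66 36  5  0  0  0  0  0  0  6 64 28] x -0.027 0.027
t0 98 [-36. -18.  -1.  16.  34.] [27 26  0  0  0  0  0  0  0  0 13 32] x -0.025 0.025
s3 208 [-38. -19.  -1.  18.  36.] [73 31  2  0  0  0  0  0  0 11 72 19] x -0.026 0.028
t3 97 [-35. -18.  -1.  16.  34.] [29 24  0  0  0  0  0  0  0  0 12 32] x -0.025 0.025
```

Call:
arm_command([
  [[-1.2,0,0],[0,0,0.02]],
  [[-2.5,0,0],[0,0,0.05]],
  [[-3.8,0,0],[0,0,0.1]],
  [[-5.1,-0.5,0],[0,0,0.15]],
  [[-6.0,-1.4,-0.3],[0,0,0.18]],
  [[-6.44,-2.6,-0.6],[0,0,0.18]],
  [[-6.44,-3.8,-1.0],[0,0,0.18]],
  [[-6.44,-5.0,-1.3],[0,0,0.18]],
  [[-6.44,-6.2,-1.6],[0,0,0.18]],
  [[-6.44,-7.4,-1.9],[0,0,0.18]],
  [[-6.44,-8.6,-2.2],[0,0,0.18]],
  [[-6.44,-9.6,-2.2],[0,0,0.18]],
])

```text
clock: 10.23
position: [0.4166, -0.1574, 0.1291]
tool_rot: [-2.071, -2.359, 0.004]
contact_force: [-0.1, 1.0, 0.3]
width: 0.0156
grasp_force: 19.9
```

Call:
arm_command([
  [[0,-0.6,0],[0,0,0]],
  [[0,-1.1,0],[0,0,0]],
  [[0,-1.1,0],[0,0,0]],
  [[0,-1.1,0],[0,0,0]],
])

```text
clock: 10.57
position: [0.4175, -0.1889, 0.1303]
tool_rot: [-2.074, -2.358, 0.002]
contact_force: [-0.3, 1.1, -1.6]
width: 0.0152
grasp_force: 19.9
```

```bash
python3 -c "
from h import *
from scipy.spatial.transform import Rotation as Ro
s=bot.state();R=Ro.from_rotvec(s['tool_rot']).as_matrix();print(s['position'],R.round(3),s['contact_force'],s['width'])
print('yaw',np.arctan2(-R[0,0],R[1,0]));print('shift units',(np.array([.4172,-.1925,.032])-s['position'])/.03)
b=snap('side','s4');p=s['position'];B=cloud(b)
M=(abs(B[...,0]-.424)<.035)&(abs(B[...,2]-p[2]-.019)<.02)&(B[...,1]<p[1]-.02)&(B[...,1]>-.4);Q=B[M];v=np.linalg.svd(Q-Q.mean(0))[2][0];print(len(Q),Q.mean(0),v,Q.min(0),Q[:,1].min()-p[1])
"
```

```text
[ 0.41750313 -0.18890352  0.13026437] [[-0.128  0.992 -0.001]
 [ 0.992  0.128 -0.   ]
 [-0.    -0.001 -1.   ]] [-0.29736328  1.12039825 -1.57898819] 0.015226268564480764
yaw 0.12790126760391313
shift units [-0.01010435 -0.11988268 -3.27547893]
231 [ 0.42583157 -0.27250635  0.15325541] [ 0.15891978 -0.98719038 -0.01413029] [ 0.40111778 -0.32781736  0.14097529] -0.13891383975363317
```

Call:
arm_command([
  [[0,-0.11,-0.5],[0,0,0]],
  [[0,-0.11,-1.1],[0,0,0]],
  [[0,-0.11,-1.7],[0,0,0]],
  [[0,-0.11,-2.1],[0,0,0]],
  [[0,-0.11,-2.4],[0,0,0]],
  [[0,-0.11,-2.65],[0,0,0]],
  [[0,-0.11,-2.85],[0,0,0]],
  [[0,-0.11,-3.0],[0,0,0]],
  [[0,-0.11,-3.1],[0,0,0]],
  [[0,-0.11,-3.15],[0,0,0]],
  [[0,-0.11,-3.2],[0,0,0]],
  [[0,-0.11,-3.2],[0,0,0]],
])

```text
clock: 11.62
position: [0.4174, -0.1925, 0.0346]
tool_rot: [2.075, 2.359, 0.0]
contact_force: [0.2, 0.6, -0.7]
width: 0.0154
grasp_force: 19.9
```

Call:
arm_command([
  [[0,0,-0.03],[0,0,0]],
  [[0,0,-0.06],[0,0,0]],
  [[0,0,-0.06],[0,0,0]],
])

```text
clock: 11.87
position: [0.4173, -0.1925, 0.0328]
tool_rot: [2.075, 2.359, 0.0]
contact_force: [-0.4, 0.1, -0.1]
width: 0.0156
grasp_force: 19.9
```

Call:
arm_command([
  [[0,0,-0.03],[0,0,0]],
  [[0,0,-0.06],[0,0,0]],
  [[0,0,-0.06],[0,0,0]],
  [[0,0,-0.06],[0,0,0]],
])

```text
clock: 12.2
position: [0.4175, -0.1924, 0.0311]
tool_rot: [2.075, 2.359, 0.0]
contact_force: [-0.3, -0.2, 2.6]
width: 0.0154
grasp_force: 19.9
```

Call:
arm_command([
  [[0,0,0],[0,0,0]],
  [[0,0,0],[0,0,0]],
  [[0,0,0],[0,0,0]],
  [[0,0,0],[0,0,0]],
  [[0,0,0],[0,0,0]],
  [[0,0,0],[0,0,0]],
  [[0,0,0],[0,0,0]],
  [[0,0,0],[0,0,0]],
  [[0,0,0],[0,0,0]],
  [[0,0,0],[0,0,0]],
], hand=0)

```text
clock: 13.03
position: [0.4173, -0.1924, 0.0309]
tool_rot: [-2.075, -2.359, 0.0]
contact_force: [0.5, 0.0, -0.4]
width: 0.0788
grasp_force: 0.0
```

Call:
arm_command([
  [[0,0,0.4],[0,0,0]],
  [[0,0,1.0],[0,0,0]],
  [[0,0,2.0],[0,0,0]],
  [[0,0,3.2],[0,0,0]],
  [[0,0,4.4],[0,0,0]],
  [[0,0,5.6],[0,0,0]],
  [[0,0,6.8],[0,0,0]],
  [[0,1,8.5],[0,0,0]],
  [[0,2,8.5],[0,0,0]],
  [[0,3.3,8.5],[0,0,0]],
  [[0,4.5,8.5],[0,0,0]],
  [[0,4.5,8.5],[0,0,0]],
], hand=0)

```text
clock: 14.03
position: [0.4167, -0.0529, 0.2864]
tool_rot: [-2.07, -2.363, -0.003]
contact_force: [1.1, 0.1, 0.1]
width: 0.0878
grasp_force: 0.0
```

```bash
python3 -c "
from h import *
print(bot.state()['position'])
a=snap('top','t5');b=snap('side','s5')
im=[cv2.resize(c['pixels'][t:t+h,l:l+w],(400,500),interpolation=cv2.INTER_CUBIC) for c,(l,t,w,h) in ((a,(300,180,80,100)),(b,(250,230,88,110)))]
cv2.imwrite('pics/z5.png',np.hstack(im))
g=.125;c0=np.array([.4243,-.2495])
for n,c in(('t',a),('s',b)):
  C=cloud(c).reshape(-1,3);S=C[(abs(C[:,0]-.4235)<.06)&(abs(C[:,1]+.2485)<.12)&(C[:,2]>.04)&(C[:,2]<.075)]
  x=np.array([np.cos(g),np.sin(g)]);y=np.array([-x[1],x[0]]);d=S[:,:2]-c0;X=d@x;Y=d@y
  k=(abs(X)<.012);print(n,k.sum(),Y[k].min().round(4),Y[k].max().round(4));
  for e in np.arange(-.09,.091,.015):
    j=k&(abs(Y-e)<.0075)
    if j.any(): print(round(e,3),j.sum(),X[j].mean().round(4),S[j,2].mean().round(4),S[j,2].max().round(4))
"
```

```text
[ 0.41670108 -0.052883    0.2864058 ]
t 265 -0.0805 0.0786
-0.075 20 -0.0021 0.0544 0.0626
-0.06 25 -0.0013 0.0554 0.0614
-0.045 22 -0.0005 0.0557 0.0642
-0.03 33 -0.0006 0.0545 0.0643
-0.015 23 -0.0011 0.0547 0.0637
0.0 23 -0.0005 0.0558 0.0607
0.015 23 -0.0019 0.0562 0.0651
0.03 31 -0.0003 0.0529 0.0625
0.045 23 -0.0008 0.0552 0.0601
0.06 24 -0.0014 0.0561 0.0633
0.075 18 0.0004 0.0539 0.0601
s 299 -0.0827 0.0802
-0.09 1 -0.0024 0.0591 0.0591
-0.075 38 -0.0013 0.0529 0.0606
-0.06 28 -0.0033 0.0552 0.0617
-0.045 27 -0.0025 0.0543 0.0598
-0.03 34 -0.0035 0.0535 0.061
-0.015 26 -0.0025 0.0549 0.0606
0.0 29 -0.0031 0.0548 0.061
0.015 23 -0.0027 0.0551 0.062
0.03 29 -0.0027 0.0529 0.0591
0.045 27 -0.0033 0.0549 0.0597
0.06 20 -0.0021 0.0548 0.0604
0.075 17 -0.0022 0.0547 0.0592
```

View pics/z5.png

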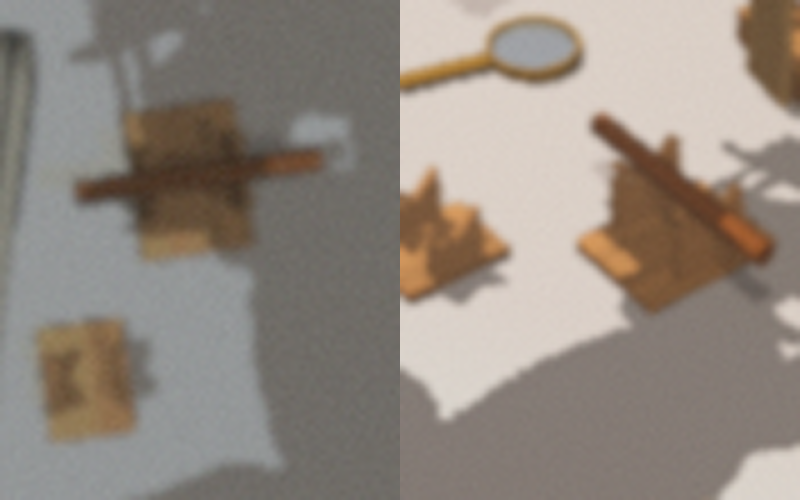

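The dowel sits level in both notches, spanning -81 to +79 mm about the rest's middle, with its top at about 59–60 mm. Next I push the tube's tail down.

Call:
arm_command([
  [[0,-1,1],[0,0,-0.05]],
  [[0.5,-2.2,1.3],[0,0,-0.1]],
  [[1.5,-3.4,1.3],[0,0,-0.185]],
  [[2.6,-4.4,1.3],[0,0,-0.185]],
  [[3.8,-4.77,1.3],[0,0,-0.185]],
  [[5.0,-4.77,1.3],[0,0,-0.185]],
  [[5.8,-4.77,1.3],[0,0,-0.185]],
  [[5.8,-4.77,1.3],[0,0,-0.185]],
  [[5.8,-4.77,1.3],[0,0,-0.185]],
  [[5.8,-4.77,1.3],[0,0,-0.185]],
  [[5.8,-4.77,1.3],[0,0,-0.185]],
  [[5.8,-4.77,1.3],[0,0,-0.185]],
], hand=1)

```text
clock: 15.13
position: [0.5902, -0.2008, 0.3252]
tool_rot: [2.285, 2.156, -0.0]
contact_force: [0.9, 0.6, 0.0]
width: 0.0112
grasp_force: 0.0
```

Call:
arm_command([
  [[0,0,0],[0,0,0]],
  [[0,0,0],[0,0,0]],
  [[0,0,0],[0,0,0]],
])

```text
clock: 15.38
position: [0.5911, -0.2004, 0.3253]
tool_rot: [2.283, 2.157, 0.0]
contact_force: [-0.3, -0.0, 0.1]
width: 0.0004
grasp_force: 0.0
```

Call:
arm_command([
  [[0,0.2,-0.5],[0,0,0]],
  [[0,0.2,-1.0],[0,0,0]],
  [[0,0.2,-1.4],[0,0,0]],
  [[0,0.2,-1.7],[0,0,0]],
  [[0,0.2,-2.0],[0,0,0]],
  [[0,0.2,-2.3],[0,0,0]],
  [[0,0.2,-2.55],[0,0,0]],
  [[0,0.15,-2.8],[0,0,0]],
  [[0,0.1,-3.0],[0,0,0]],
  [[0,0.05,-3.2],[0,0,0]],
  [[0,0,-3.4],[0,0,0]],
  [[0,0,-3.55],[0,0,0]],
])

```text
clock: 16.38
position: [0.5912, -0.201, 0.2179]
tool_rot: [2.284, 2.157, -0.0]
contact_force: [0.2, -2.3, 2.1]
width: 0.0007
grasp_force: 1.7
```

Call:
arm_command([
  [[0,0,-0.1],[0,0,0]],
  [[0,0,-0.2],[0,0,0]],
  [[0,0,-0.2],[0,0,0]],
])

```text
clock: 16.63
position: [0.5913, -0.2005, 0.212]
tool_rot: [-2.284, -2.157, 0.0]
contact_force: [0.3, -1.1, 1.7]
width: 0.0007
grasp_force: 0.7
```

Call:
arm_command([
  [[0,0,-0.1],[0,0,0]],
  [[0,0,-0.2],[0,0,0]],
  [[0,0,-0.2],[0,0,0]],
])

```text
clock: 16.88
position: [0.5918, -0.2008, 0.2072]
tool_rot: [2.283, 2.156, 0.001]
contact_force: [-0.4, -2.7, 7.8]
width: 0.0004
grasp_force: 4.0
```

Call:
arm_command([
  [[0,0,-0.1],[0,0,0]],
  [[0,0,-0.15],[0,0,0]],
  [[0,0,-0.15],[0,0,0]],
])

```text
clock: 17.13
position: [0.5924, -0.2011, 0.2063]
tool_rot: [2.281, 2.155, 0.002]
contact_force: [-9.6, 0.2, 30.0]
width: 0.0001
grasp_force: 15.1
```

Call:
arm_command([
  [[0,0,0.5],[0,0,0]],
  [[0,0,1.5],[0,0,0]],
  [[-1,0,2.7],[0,0,0]],
  [[-2,0,3.5],[0,0,0]],
  [[-3,1,3.5],[0,0,0]],
  [[-3,2,3.5],[0,0,0]],
  [[-3,3.2,3.5],[0,0,0]],
  [[-3,4.5,3.5],[0,0,0]],
  [[-3,5.8,3.5],[0,0,0]],
  [[-3,7,3.5],[0,0,0]],
  [[-3,8,3.5],[0,0,0]],
  [[-3,8,3.5],[0,0,0]],
])

```text
clock: 18.13
position: [0.5004, 0.044, 0.3065]
tool_rot: [-2.278, -2.16, -0.001]
contact_force: [0.2, -0.4, 0.8]
width: -0.0
grasp_force: 0.0
```

```bash
python3 -c "
from h import *
print(bot.state()['position'])
a=snap('top','t6');b=snap('side','s6')
im=[cv2.resize(c['pixels'][t:t+h,l:l+w],(400,500),interpolation=cv2.INTER_CUBIC) for c,(l,t,w,h) in ((a,(130,120,240,180)),(b,(230,130,180,200)))]
cv2.imwrite('pics/z6.png',np.hstack(im))
A=cloud(a)[135:170].reshape(-1,3);d=A[:,:2]-[.5945,-.141];Y=d@[.058,.998];X=d@[.998,-.058]
k=(abs(X)<.006)&(abs(Y)<.085)&(A[:,2]>.17);print(k.sum(),np.polyfit(Y[k],A[k,2],1))
"
```

```text
[0.50039854 0.04404821 0.30646014]
249 [0.2525419  0.21835696]
```

View pics/z6.png

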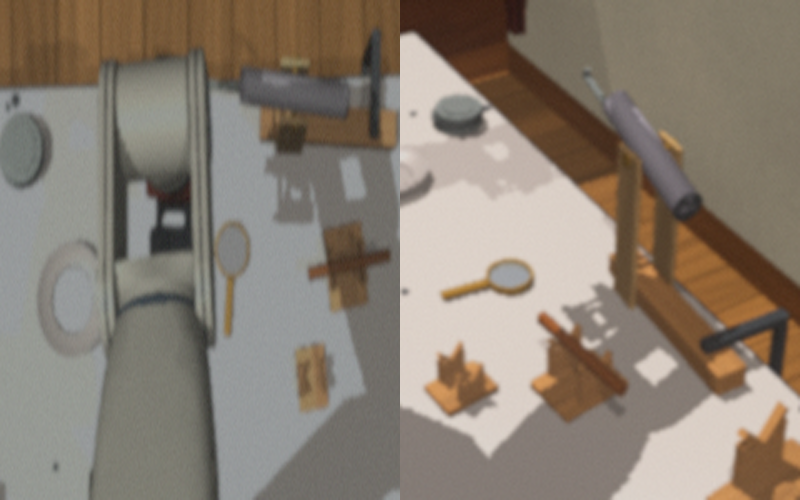

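The tube is mouth-up at its stop: the measured slope of 0.2525 matches tan 0.25. The dowel is still in the rest, around (350,265) in the top crop, and the other objects are undisturbed.

```bash
python3 -c "
from h import *
print(bot.finish_job())"
```

```text
the job is handed in; nothing more can be done
None
```

The job is done and handed in at about 18 s: the dowel lies level and centred to about 1 mm in the middle-sized rest, the tube is back at its mouth-up stop, and the saucer, magnifier and lids were left alone.

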